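# Cap the filled sample canister with its cam-lock cap

## Robot

A 6-joint arm with a two-finger parallel gripper is mounted at the origin on a cart in front of the work surface, level with it; the furniture and walls round the work are solid. World frame = base frame: x ahead of the robot, y to its left, z up, the work surface at z = 0. Lengths are in m, angles in rad, forces in N, time in s.
With the tool pointing down it reaches from about 0.3 to 0.875 m from the base axis. Payload 6.4 kg.
Tool frame: the origin (TCP) lies between the finger pads; the fingertips stand 19 mm ahead of it and the grasp point (between the pads) is the TCP (ctrl.tips_ahead is the z of the fingertips in the tool frame, in m); z points along the fingers, y is the line along which they close (so a half turn about z gives the same grasp; the last joint's range is limited). The gripper opens to 85 mm and grips with 20 to 120 N. Pads are 22 mm wide; open, the fingers measure 114 mm over their backs; the gripper's body (76 mm by 85 mm) begins 54 mm behind the grasp point. The pads swing forward as they close: fully open they stand 13 mm farther back than shut.
Start: joints at [-1.392, 0.181, 1.607, -0, 1.354, -0.206], TCP at [0.216, -0.533, 0.25] pointing down, gripper open.
Joint ranges: [-2.99, 2.99], [-0.89, 2.07], [0.3, 2.58], [-1.14, 4.28], [0, 2.63], [-3.12, 3.12]. Speed limits (rad/s): [2.57, 2.57, 3.01, 3.14, 3.14, 3.14].

## Interface

Orientations are given as a unit quaternion [w, x, y, z].
In Python, from bench import readout, vision, ctrl gives the robot as it stands.
- The arm moves only by the tool play_rows, never from a script. Its arguments are lists of equal length, an entry for each row: "xyz": the shift along the tool's x, y, z in mm, a list of three; "rot": the turn, a rotation vector about the tool's x, y, z in rad, a list of three; "grip": the opening, from 0 (shut) to 1 (fully open). In form: {"xyz": [[x, y, z], ...], "rot": [[rx, ry, rz], ...], "grip": [grip, ...]}. A call has exactly 10 rows; each row is the pose to reach, as a shift and turn from the pose commanded when the call began, along the tool's axes at that moment; what a row does not reach only later rows make up. A row lasts 1/8 s, in which the tool goes at most 62.5 mm and 10.7 degrees, less where a joint would pass 70% of its speed; a pose out of reach is approached as far as the arm can. A call with a gripper value outside its range is refused whole. The fingers move at their own pace and stop on an object; the grip force is fixed at half the most. Time passes only in rows, so rows that repeat a pose let the fingers close, or fill a call up. It gives the time, the measured TCP pose, the force, the opening and the grip force at its end, in the units of the state.
- readout.get_obs(): the state, without advancing time (a new reading comes with each control period).
- vision.camera(name): name is "side" or "top"; returns a dict with "color" (384x512x3 uint8, red, green, blue), "depth" (384x512 float32, m along the optical axis (not along the pixel's ray), 0 where there is no reading), "camera_matrix" (3x3 intrinsics, pixels), "extrinsics" (4x4, takes a point from camera to world coordinates). Camera axes: x right, y down, z forward; pixel columns grow to the right and rows downward; lengths in m; the calibration is good to about 2 mm. A picture is of the moment at which its call begins.
- ctrl.hand_in(): hands the job in; it is judged then, once.
The state is a dict: "time_s": time; "q": joint angles; "dq": joint speeds; "joint_efforts": joint torques, N m; "eef_pos": TCP position; "eef_rot": TCP orientation; "wrist_force": force on the tool from outside, world axes, zero at the start; "torque": the same for the moment, N m; "opening": opening from 0.0 (shut) to 1.0 (fully open); "grasp_force": force on a finger pad.
Only numpy, scipy, OpenCV 4.12 (cv2) and the standard library are available. Lean on these libraries where they do the work, as an engineer would, in place of code of your own. Each camera call takes 0.05 s, during which the arm holds its last target. There are 200 camera calls.

## Task

The stainless sample canister is filled and must be sealed before transport: put the loose cam-lock cap squarely on the canister's grooved neck and push it fully home with both brass cam arms still raised. Then swing one cam arm all the way down to its stop, and after that the other, so that both lock the cap. Leave the jar, dish, beaker and tweezers where they are.

Things in the scene. Friction and masses are not known exactly. Their poses are not given: they have to be found in the camera images.
- canister: Stainless canister, heavy, fixed. Origin: centre of underside, z up. Body 141 mm across, 83 mm high; shoulder rises to 109 mm. Upright neck on its axis: 39 mm pipe, hex collar 54 mm across with top 158 mm up, then the adaptor (see seat). Wire handles on its +y and -y sides stand out to 91 mm from the axis, 46 to 57 mm up.
- seat (a point): Point on the neck's axis 160 mm above the worktop: here lies the centre of the cap's mouth when fully home (any yaw). z up. The male adaptor is 45.4 mm across, ends 36 mm above this point, its nose tapering to 38 mm over the last 6 mm; a groove 4 mm deep runs round it 5.5 to 22.5 mm above this point.
- cap: Loose stainless cam-lock cap, about 0.4 kg, standing mouth down. Origin: centre of its mouth (lower rim), z up. Round body 57 mm across, 43.5 mm high, clear to grip across its own x; socket 47.4 mm across, 36 mm deep. Cam arms on its +y (cam_a) and -y (cam_b) sides hinge between ears reaching 38.5 mm from the axis and 11 mm either side of the y axis.
- cam_a (a joint): Swing of the brass arm on the cap's +y side, rad: 0 slopes 30 deg up and outward, grows going down, 0.52 level, 1.75 lower stop (locked, 70 deg below level), -0.3 upper stop. Hinge axis parallel to cap x, 33 mm from its axis, 16 mm above the mouth. Stays where left; moves at about 2.5 N on the ring. Its cam nose enters the adaptor's groove as it goes down, only if the cap is nearly home.
- cam_b (a joint): The same for the cam arm on the cap's -y side.
- ring_a (a point): Centre of the finger ring at the end of cam_a, 49.5 mm straight out from its hinge axis. The arm is a strap 11.5 mm wide and 5.6 mm thick, bowed 3.5 mm to its upper side, ending in this flat ring, 24 mm across, 5.6 mm thick; tip 61 mm from the hinge.
- ring_b (a point): The same point on cam_b, an equal arm.
- jar: Bystander: sample jar with teal screw lid, 59 mm across, 65 mm high; origin at the centre of its underside.
- dish: Bystander: petri dish, 61 mm across, 15 mm high; origin at the centre of its underside.
- beaker: Bystander: clear plastic beaker, 70 mm across, 92 mm high; origin at the centre of its underside.
- tweezers: Bystander: steel tweezers lying flat, 136 mm along its own x, 16 mm wide, 9 mm high; origin at the middle of its underside.

How it is judged:
On the way, in this order (a step that is already met when the one before it is completed fails the run):
1. the cap is fully home on the neck with both cam arms still raised (horizontal distance between cap and seat below 0.004 m and z of cap in the frame of seat between -0.003 and 0.003 m and angle between the z axis of cap and the z axis of seat, either way round below 0.07 rad and value of joint each of cam_a, cam_b below 1 rad), for 0.2 s.
2. one cam arm is down at its stop while the other is still raised (((value of joint cam_a above 1.6 rad and value of joint cam_b below 1 rad) or (value of joint cam_b above 1.6 rad and value of joint cam_a below 1 rad))), for 0.2 s.
At the end, for the whole second after the job is handed in: The cap sits on the canister's neck, its mouth within 3 mm of its fully home height, within 4 mm of centre and within 4 degrees of square, at rest, with both cam arms down (1.6 rad or more of 1.75) (horizontal distance between cap and seat below 0.004 m and z of cap in the frame of seat between -0.003 and 0.003 m and angle between the z axis of cap and the z axis of seat, either way round below 0.07 rad and value of joint each of cam_a, cam_b above 1.6 rad and linear speed of cap below 0.02 m/s); the robot touches nothing.
It fails at once if the jar, dish, beaker or tweezers were moved by more than 30 mm (distance of any of jar, dish, beaker, tweezers from where it was at the start of the episode above 0.03 m).
It also fails if it takes over 72 s, if anything falls off the work surface, if the arm or the gripper's body presses on something with over 40 N, if the wrist force passes 120 N, or if a joint passes its speed limit or range.

## Working session

There is one attempt and no reset: what is moved stays moved. The work goes in short steps, Python scripts to look and compute and a tool call to move; the robot and the scene stay as the last step left them, time stands still between calls to the robot, and variables do not carry over. Pictures are saved under pics/ and viewed, at most 10 in all, crops included, and the job is handed in when it is done.

Besides the shell and the picture viewer there is one more tool, called after "Request:" as a command line: name --argument value ..., lists and objects as JSON in quotes. play_rows: Moves the arm, as the interface text tells. Its arguments: {"type":"object","properties":{"xyz":{"type":"array","items":{"type":"array","items":{"type":"number"}}},"rot":{"type":"array","items":{"type":"array","items":{"type":"number"}}},"grip":{"type":"array","items":{"type":"number"}}},"required":["xyz","rot","grip"]}

```bash
ls; mkdir -p pics; cat > h.py <<'E'
import numpy as np, cv2
from bench import readout, vision, ctrl
def grab(n):
    c=vision.camera(n); return c
def pts(c):
    d=c['depth'];K=c['camera_matrix'];v,u=np.indices(d.shape)
    P=np.stack([(u-K[0,2])/K[0,0]*d,(v-K[1,2])/K[1,1]*d,d],-1)
    E=c['extrinsics'];return P@E[:3,:3].T+E[:3,3]
def save(c,f): cv2.imwrite(f,c['color'][...,::-1])
E
python3 - <<'E'
from h import *
for n in ('top','side'):
    c=grab(n); save(c,f'pics/{n}0.png'); print(n,c['extrinsics'].round(3).tolist(),c['camera_matrix'].round(1).tolist())
    np.savez(f'{n}0.npz',**c)
o=readout.get_obs();print(o['eef_pos'],o['eef_rot'],o['time_s'],ctrl.tips_ahead)
E
```

```text
pics
top [[-0.01, -0.994, 0.11, 0.443], [-1.0, 0.013, 0.024, 0.067], [-0.026, -0.11, -0.994, 0.964], [0.0, 0.0, 0.0, 1.0]] [[381.4, 0.0, 258.0], [0.0, 381.4, 191.7], [0.0, 0.0, 1.0]]
side [[0.979, -0.083, 0.189, 0.377], [-0.206, -0.457, 0.865, -0.811], [0.014, -0.885, -0.465, 0.586], [0.0, 0.0, 0.0, 1.0]] [[488.1, 0.0, 247.1], [0.0, 488.1, 197.2], [0.0, 0.0, 1.0]]
[ 0.21577321 -0.53246585  0.24946691] [-8.14848332e-04  9.81545020e-01  1.91229468e-01  4.41933334e-06] 0.1 0.019
```

View pics/top0.png

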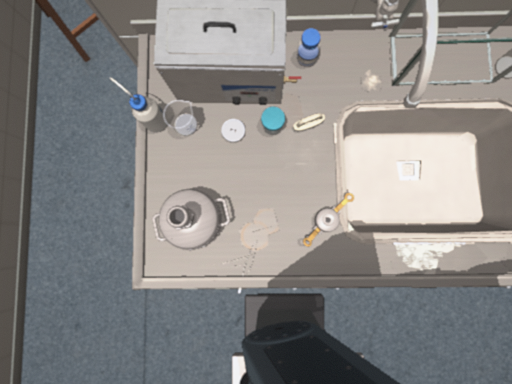

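View pics/side0.png

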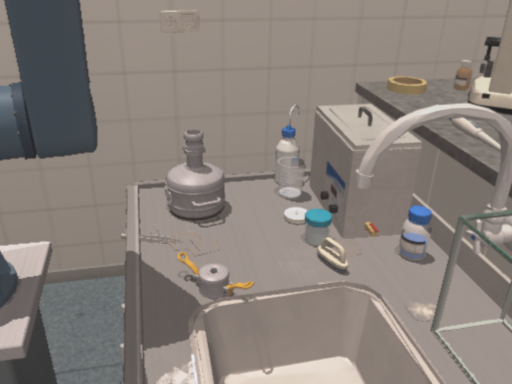

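```bash
cat >> h.py <<'E'
def circ(P):
    A=np.c_[2*P[:,:2],np.ones(len(P))];s=np.linalg.lstsq(A,(P[:,:2]**2).sum(1),rcond=None)[0]
    return s[0],s[1],(s[2]+s[0]**2+s[1]**2)**.5
def near(P,x,y,r,z0,z1):
    m=(np.hypot(P[...,0]-x,P[...,1]-y)<r)&(P[...,2]>z0)&(P[...,2]<z1);return m
E
python3 - <<'E'
from h import *
for n in('top','side'):
    c=dict(np.load(n+'0.npz'));P=pts(c)
    if n=='top':
        nk=P[215,179];cp=P[219,327];print('px',nk,cp,P[217,195],P[150,250])
    hsv=cv2.cvtColor(c['color'],cv2.COLOR_RGB2HSV)
    m=near(P,nk[0],nk[1],.05,.185,.21);q=P[m];print(n,'neck',len(q),np.median(q,0),q.min(0),q.max(0), cv2.minEnclosingCircle(q[:,:2].astype(np.float32)))
    m=near(P,cp[0],cp[1],.045,.036,.055);q=P[m];print('cap',len(q),np.median(q,0),cv2.minEnclosingCircle(q[:,:2].astype(np.float32)))
    w=near(P,cp[0],cp[1],.12,.005,.08)&(hsv[...,1]>120)&(abs(hsv[...,0].astype(int)-20)<10)
    k,l,s,ce=cv2.connectedComponentsWithStats(w.astype(np.uint8))
    for i in range(1,k):
        if s[i,4]>8: q=P[l==i];print('brass',ce[i],s[i,4],q.mean(0).round(4),q.min(0).round(4),q.max(0).round(4))
c=dict(np.load('top0.npz'));P=pts(c)
print((P[180:250:5,300:370:5,2]*1000).round().astype(int))
# sharp colour crops
a=cv2.resize(c['color'][170:260,140:370,::-1],None,fx=3.4,fy=3.4,interpolation=2);cv2.imwrite('pics/crop0.png',a)
E
```

```text
px [0.48474256 0.25429358 0.16200854] [ 0.47701724 -0.07467175  0.04623125] [0.48233448 0.22943012 0.11424911] [0.65805871 0.11023002 0.00134447]
top neck 207 [0.47961988 0.24806613 0.19346136] [0.45892988 0.2279093  0.18526492] [0.50176864 0.27313499 0.19764379] ((0.48140114545822144, 0.25056925415992737), 0.02308417670428753)
cap 433 [ 0.47695482 -0.07743291  0.04136932] ((0.4764253497123718, -0.07777226716279984), 0.02844638004899025)
brass [346.08333333 196.83333333] 12 [ 0.5301 -0.123   0.0409] [ 0.5226 -0.1279  0.036 ] [ 0.5368 -0.1202  0.0461]
brass [338.4516129  206.67741935] 31 [ 0.5075 -0.1065  0.0267] [ 0.4997 -0.1141  0.0196] [ 0.5161 -0.0982  0.0341]
brass [311.28571429 236.2987013 ] 77 [ 0.4364 -0.0372  0.0375] [ 0.416  -0.0582  0.0193] [ 0.4562 -0.0182  0.0529]
side neck 174 [0.48021492 0.23953966 0.19172708] [0.45834355 0.22616746 0.18500683] [0.50240881 0.2704545  0.19758386] ((0.4813014268875122, 0.24863606691360474), 0.023097991943359375)
cap 478 [ 0.47491231 -0.08439067  0.04251893] ((0.475518137216568, -0.07830532640218735), 0.02892260067164898)
brass [188.335820
[... 535 characters left out ...]
1    1   -5    3   38   41 -149 -150 -150]
 [  -2   -3    2   -1   -2   -1    1   -4   30    7 -149 -149 -150 -149]
 [  -5    0   -3   -3    3   42   41   21    5    9 -148 -146 -149 -147]
 [  -1   -4   -3   -3   41   40   42   40    7    7 -148 -145 -148 -150]
 [   1    0   -4   11   41   40   42   41    3   10 -144 -148 -142 -144]
 [  -3   -3    1   10   41   43   42   41   -3    6    7 -138 -138 -135]
 [   0   -1   -3   28   24   39   42   -2   -1    4    2    5  -31  -27]
 [  -1    0   36   36    1   -3    0    2   -1    0    7   11    2    9]
 [   1   49   39    0   -3   -2    0    1    1    2    2    2    8   11]
 [   0    0   48    0   -1   -3    0   -2   -2   -1   -2   -2    2   -1]]
```

View pics/crop0.png

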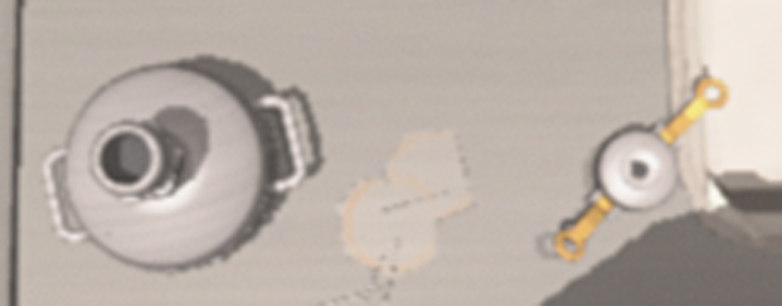

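```bash
cat >> h.py <<'E'
from scipy.spatial.transform import Rotation as R
def ray(c,u,v,z):
    K=c['camera_matrix'];E=c['extrinsics'];d=E[:3,:3]@[(u-K[0,2])/K[0,0],(v-K[1,2])/K[1,1],1]
    return E[:3,3]+d*(z-E[2,3])/d[2]
def plan(p,ydeg):
    o=readout.get_obs();q=o['eef_rot'];T=R.from_quat([q[1],q[2],q[3],q[0]])
    a=np.radians(ydeg);y=np.array([np.cos(a),np.sin(a),0]);z=np.array([0,0,-1.]);x=np.cross(y,z)
    G=R.from_matrix(np.c_[x,y,z])
    print('shift',(T.inv().apply(np.array(p)-o['eef_pos'])*1000).round(1),'rot',(T.inv()*G).as_rotvec().round(3),'t',o['time_s'],'op',o['opening'],'f',o['wrist_force'].round(1) if hasattr(o['wrist_force'],'round') else o['wrist_force'])
E
python3 - <<'E'
from h import *
c=dict(np.load('top0.npz'));s=dict(np.load('side0.npz'))
for z in (.042,.048):
    b=ray(c,349.1,197.4,z)[:2];a=ray(c,307.1,242.1,z)[:2];print(z,a,b,(a+b)/2,np.degrees(np.arctan2(*(a-b)[::-1])),np.linalg.norm(a-b))
plan([.476,-.078,.15],45.)
for n,cc in(('top',c),('side',s)):
    P=pts(cc)
    for nm,x,y,z0,z1,r in(('cap',.476,-.078,.037,.05,.045),('neck',.481,.2495,.19,.205,.04)):
        q=P[near(P,x,y,r,z0,z1)];h=cv2.convexHull(q[:,:2].astype(np.float32))[:,0];print(n,nm,np.array(circ(h)).round(4),(q[:,:2].min(0)+q[:,:2].max(0))/2)
E
```

```text
0.042 [ 0.42263272 -0.02631224] [ 0.52858805 -0.13000669] [ 0.47561038 -0.07815946] 135.61785552057628 0.14825340006552615
0.048 [ 0.42276569 -0.02570458] [ 0.52803137 -0.1287241 ] [ 0.47539853 -0.07721434] 135.61785552057628 0.14728844449468254
shift [ 411.8 -323.4  100.1] rot [-1.000e-03 -2.000e-03 -1.971e+00] t 0.1 op 1.001819752755726 f [ 0.1  0.  -0.1]
top cap [ 0.4766 -0.0781  0.0276] [ 0.47622444 -0.07816462]
top neck [0.481  0.2503 0.0215] [0.48125697 0.25052045]
side cap [ 0.4758 -0.0792  0.0277] [ 0.47615537 -0.07813572]
side neck [0.481  0.2487 0.0219] [0.48046983 0.24830174]
```

Request:
play_rows --xyz '[[40,-30,10],[80,-62,20],[122,-95,30],[164,-128,40],[206,-161,50],[248,-194,60],[290,-227,70],[332,-260,80],[374,-293,90],[412,-323,100]]' --rot '[[0,0,-0.18],[0,0,-0.36],[0,0,-0.54],[0,0,-0.72],[0,0,-0.9],[0,0,-1.08],[0,0,-1.26],[0,0,-1.44],[0,0,-1.62],[0,0,-1.8]]' --grip '[1,1,1,1,1,1,1,1,1,1]'

```text
time_s: 1.35
eef_pos: [0.477, -0.0771, 0.1499]
eef_rot: [-0.0, 0.458, 0.889, -0.0]
wrist_force: [-0.1, -1.1, -0.3]
opening: 1.0
grasp_force: 0.0
```

```bash
python3 -c "
from h import *
plan([.476,-.078,.031],45.5);print(ctrl.tips_ahead)"
```

```text
shift [ -0.2  -1.3 118.9] rot [-0.    -0.    -0.174] t 1.35 op 0.9996712313654059 f [-0.1 -1.1 -0.3]
0.019
```

Request:
play_rows --xyz '[[0,-1,20],[0,-1,50],[0,-1,80],[0,-1,100],[0,-1,112],[0,-1,119],[0,-1,119],[0,-1,119],[0,-1,119],[0,-1,119]]' --rot '[[0,0,-0.17],[0,0,-0.17],[0,0,-0.17],[0,0,-0.17],[0,0,-0.17],[0,0,-0.17],[0,0,-0.17],[0,0,-0.17],[0,0,-0.17],[0,0,-0.17]]' --grip '[1,1,1,1,1,1,1,0.4,0.4,0.4]'

```text
time_s: 2.6
eef_pos: [0.4767, -0.0797, 0.0326]
eef_rot: [0.001, 0.383, 0.924, 0.0]
wrist_force: [-0.7, 0.9, 6.7]
opening: 0.65
grasp_force: 63.6
```

Request:
play_rows --xyz '[[0,0,0],[0,0,0],[0,0,0],[0,0,0],[0,0,0],[0,0,-20],[0,0,-60],[0,0,-110],[0,0,-160],[0,0,-210]]' --rot '[[0,0,0],[0,0,0],[0,0,0],[0,0,0],[0,0,0],[0,0,0],[0,0,0],[0,0,0],[0,0,0],[0,0,0]]' --grip '[0.3,0.3,0.3,0.3,0.3,0.3,0.3,0.3,0.3,0.3]'

```text
time_s: 3.85
eef_pos: [0.4749, -0.0792, 0.2426]
eef_rot: [-0.0, 0.383, 0.924, -0.0]
wrist_force: [0.1, 0.1, -5.0]
opening: 0.65
grasp_force: 65.9
```

```bash
python3 -c "
from h import *
for n in('top','side'):
    c=grab(n);save(c,'pics/%s1.png'%n);np.savez(n+'1.npz',**c)
plan([.481,.2495,.241],45.5)
t,s=[cv2.imread('pics/%s1.png'%n) for n in('top','side')]
cv2.imwrite('pics/m1.png',np.hstack([cv2.resize(t[100:300,230:430],None,fx=2,fy=2),cv2.resize(s[60:300,100:300],None,fx=1.95,fy=1.6667)]))"
```

```text
shift [232.1 234.9   5. ] rot [ 0.004  0.01  -0.01 ] t 3.95 op 0.6530387338262681 f [ 0.  -0.4 -2.9]
```

View pics/m1.png

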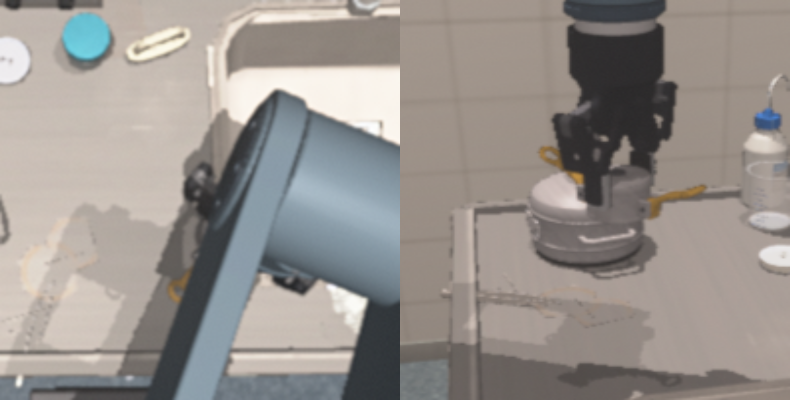

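Request:
play_rows --xyz '[[15,15,-10],[45,46,-10],[80,81,-10],[115,117,-10],[150,152,-10],[180,183,-10],[205,208,-10],[222,226,-10],[230,235,-10],[230,235,-10]]' --rot '[[0,0,0],[0,0,0],[0,0,0],[0,0,0],[0,0,0],[0,0,0],[0,0,0],[0,0,0],[0,0,0],[0,0,0]]' --grip '[0.3,0.3,0.3,0.3,0.3,0.3,0.3,0.3,0.3,0.3]'

```text
time_s: 5.2
eef_pos: [0.4791, 0.2493, 0.2503]
eef_rot: [-0.001, 0.383, 0.924, -0.001]
wrist_force: [-0.0, -0.8, -4.0]
opening: 0.647
grasp_force: 65.9
```

```bash
python3 - <<'E'
from h import *
c=grab('side');save(c,'pics/s2.png');np.savez('side2.npz',**c);t=grab('top');np.savez('top2.npz',**t)
plan([.481,.2495,.25],45.5)
s=c['color'][...,::-1]
tt=t['color'][150:280,110:260,::-1]
cv2.imwrite('pics/m2.png',np.hstack([cv2.resize(s[60:240,120:280],(533,600),interpolation=2)[:600],cv2.copyMakeBorder(cv2.resize(tt,(266,230)),0,370,0,0,0)]))
E
```

```text
shift [-0.3  1.8  0.8] rot [-0.001 -0.    -0.011] t 5.3 op 0.650422057841957 f [ 0.3 -0.2 -3.9]
```

View pics/m2.png

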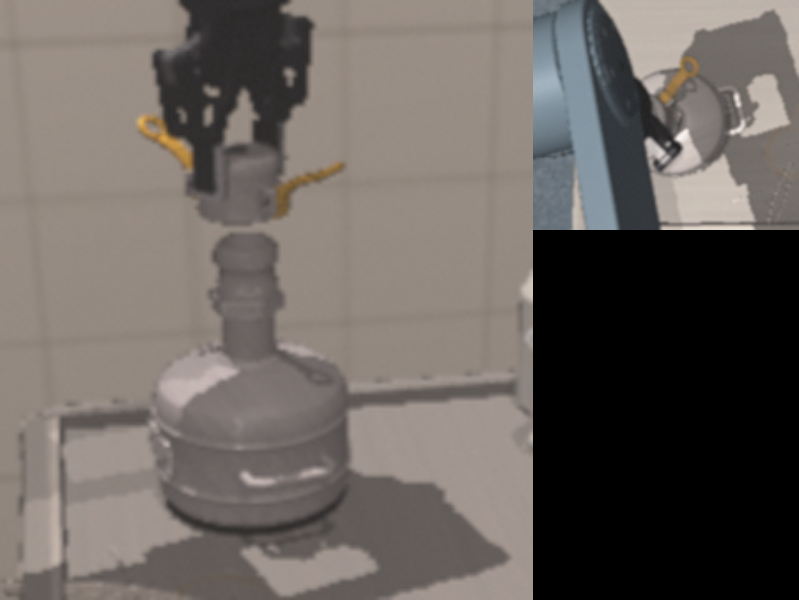

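```bash
python3 - <<'E'
from h import *
from scipy.optimize import least_squares
c=dict(np.load('side2.npz'));P=pts(c);rgb=c['color'].astype(int)
grey=(rgb.max(-1)-rgb.min(-1)<40)&(rgb.min(-1)>75)
o=readout.get_obs();x,y=o['eef_pos'][:2]
def fit(q,r):
    s=least_squares(lambda p:np.hypot(q[:,0]-p[0],q[:,1]-p[1])-r,[.481,.25],loss='soft_l1',f_scale=.001);return s.x.round(4),len(q),np.abs(s.fun).mean().round(4)
for z0,z1 in((.223,.235),(.235,.26),(.245,.26)):
    print('cap',z0,fit(P[near(P,x,y,.031,z0,z1)&grey],.0285))
q=P[near(P,x,y,.032,.262-.004,.262+.005)&grey];print('top face',q[:,:2].min(0),q[:,:2].max(0),np.median(q[:,2]))
print('adaptor',fit(P[near(P,.481,.25,.028,.184,.189)],.0227),'collar pipe',fit(P[near(P,.481,.25,.024,.118,.135)],.0195))
for r in range(95,145,3):
    g=[u for u in range(150,230) if near(P[r:r+1,u:u+1],.48,.25,.05,.1,.27)[0,0] and grey[r,u]]
    if g: print(r,g[0],g[-1],(g[0]+g[-1])/2,P[r,(g[0]+g[-1])//2].round(3))
E
```

```text
cap 0.223 (array([0.478, 0.251]), 96, np.float64(0.0014))
cap 0.235 (array([0.4762, 0.2511]), 198, np.float64(0.0026))
cap 0.245 (array([0.4758, 0.2511]), 131, np.float64(0.0031))
top face [0.46332407 0.22015531] [0.50803138 0.26722202] 0.26009845300583956
adaptor (array([0.4808, 0.2503]), 60, np.float64(0.0026)) collar pipe (array([0.4806, 0.2521]), 107, np.float64(0.0011))
101 204 205 204.5 [0.509 0.265 0.264]
104 188 205 196.5 [0.49  0.259 0.259]
107 184 206 195.0 [0.485 0.235 0.26 ]
110 184 205 194.5 [0.481 0.223 0.257]
113 176 203 189.5 [0.47  0.221 0.252]
116 176 209 192.5 [0.476 0.223 0.244]
119 178 207 192.5 [0.476 0.226 0.236]
122 179 207 193.0 [0.478 0.224 0.23 ]
125 181 204 192.5 [0.475 0.224 0.223]
131 187 201 194.0 [0.484 0.27  0.192]
134 185 203 194.0 [0.483 0.27  0.184]
137 184 203 193.5 [0.477 0.231 0.192]
140 187 202 194.5 [0.479 0.235 0.183]
143 186 203 194.5 [0.479 0.233 0.177]
```

Request:
play_rows --xyz '[[-2.5,1.5,0],[-2.5,1.5,5],[-2.5,1.5,11],[-2.5,1.5,17],[-2.5,1.5,22],[-2.5,1.5,27],[-2.5,1.5,31],[-2.5,1.5,35],[-2.5,1.5,38],[-2.5,1.5,38]]' --rot '[[0,0,0],[0,0,0],[0,0,0],[0,0,0],[0,0,0],[0,0,0],[0,0,0],[0,0,0],[0,0,0],[0,0,0]]' --grip '[0.3,0.3,0.3,0.3,0.3,0.3,0.3,0.3,0.3,0.3]'

```text
time_s: 6.55
eef_pos: [0.4825, 0.249, 0.2131]
eef_rot: [-0.0, 0.383, 0.924, 0.0]
wrist_force: [3.0, 4.0, -6.5]
opening: 0.654
grasp_force: 65.7
```

Request:
play_rows --xyz '[[0,0,3],[0,0,6],[0,0,9],[0,0,12],[0,0,15],[0,0,17],[0,0,19],[0,0,21],[0,0,22],[0,0,22]]' --rot '[[0,0,0],[0,0,0],[0,0,0],[0,0,0],[0,0,0],[0,0,0],[0,0,0],[0,0,0],[0,0,0],[0,0,0]]' --grip '[0.3,0.3,0.3,0.3,0.3,0.3,0.3,0.3,0.3,0.3]'

```text
time_s: 7.8
eef_pos: [0.4827, 0.2489, 0.1926]
eef_rot: [0.0, 0.383, 0.924, 0.0]
wrist_force: [-3.3, 4.0, 7.6]
opening: 0.65
grasp_force: 67.2
```

Request:
play_rows --xyz '[[0,0,0.5],[0,0,1],[0,0,1.5],[0,0,2],[0,0,2],[0,0,2],[0,0,2],[0,0,2],[0,0,1],[0,0,0]]' --rot '[[0,0,0],[0,0,0],[0,0,0],[0,0,0],[0,0,0],[0,0,0],[0,0,0],[0,0,0],[0,0,0],[0,0,0]]' --grip '[0.3,0.3,0.3,0.3,0.3,0.3,0.3,0.3,0.3,0.3]'

```text
time_s: 9.05
eef_pos: [0.4827, 0.2489, 0.1926]
eef_rot: [0.0, 0.383, 0.924, 0.0]
wrist_force: [-2.0, 5.6, 1.9]
opening: 0.649
grasp_force: 66.6
```

Request:
play_rows --xyz '[[0,0,0],[0,0,0],[0,0,0],[0,0,0],[0,0,-10],[0,0,-30],[0,0,-60],[0,0,-100],[0,0,-130],[0,0,-150]]' --rot '[[0,0,0],[0,0,0],[0,0,0],[0,0,0],[0,0,0],[0,0,0],[0,0,0],[0,0,0],[0,0,0],[0,0,0]]' --grip '[1,1,1,1,1,1,1,1,1,1]'

```text
time_s: 10.3
eef_pos: [0.4829, 0.2487, 0.3441]
eef_rot: [0.001, 0.383, 0.924, 0.001]
wrist_force: [0.1, 0.3, -0.1]
opening: 1.0
grasp_force: 0.0
```

```bash
python3 - <<'E'
from h import *
c=grab('side');np.savez('side3.npz',**c);t=grab('top');np.savez('top3.npz',**t)
plan([.481,.2495,.25],45.5)
P=pts(c);q=P[near(P,.481,.25,.026,.198,.215)];print('top z',np.percentile(q[:,2],[5,50,95]).round(4),len(q),(q[:,:2].min(0)+q[:,:2].max(0))/2)
m=near(P,.481,.25,.03,.13,.22);print('lowest cap?')
for r in range(105,165,4): print(r,P[r,194].round(3))
hsv=cv2.cvtColor(c['color'],cv2.COLOR_RGB2HSV);w=near(P,.481,.25,.12,.13,.26)&(hsv[...,1]>120)&(abs(hsv[...,0].astype(int)-20)<10)
k,l,s,ce=cv2.connectedComponentsWithStats(w.astype(np.uint8))
for i in range(1,k):
    if s[i,4]>8:q=P[l==i];print('brass',ce[i],q.min(0).round(4),q.max(0).round(4))
s=c['color'][...,::-1];tt=t['color'][150:280,110:260,::-1]
cv2.imwrite('pics/m3.png',np.hstack([cv2.resize(s[60:220,120:280],(533,533),interpolation=2),cv2.copyMakeBorder(cv2.resize(tt,(266,230)),0,303,0,0,0)]))
E
```

```text
shift [ 2.6 -2.  94.8] rot [ 0.005  0.003 -0.01 ] t 10.4 op 1.0029008081483466 f [ 1.3  0.1 -0.3]
top z [0.2005 0.2027 0.2045] 143 [0.48169166 0.24695578]
lowest cap?
105 [ 0.585  1.256 -0.049]
109 [ 0.585  1.257 -0.067]
113 [ 0.584  1.253 -0.084]
117 [ 0.582  1.25  -0.101]
121 [ 0.583  1.261 -0.123]
125 [ 0.581  1.247 -0.136]
129 [0.481 0.245 0.206]
133 [0.48  0.23  0.202]
137 [0.478 0.219 0.196]
141 [0.478 0.22  0.186]
145 [0.478 0.222 0.176]
149 [0.477 0.222 0.166]
153 [0.478 0.228 0.154]
157 [0.478 0.232 0.142]
161 [0.477 0.233 0.132]
brass [172.86153846 125.86153846] [0.4194 0.2731 0.1872] [0.4521 0.3091 0.2133]
brass [212.05555556 139.80555556] [0.5041 0.1854 0.1713] [0.5394 0.226  0.208 ]
```

View pics/m3.png

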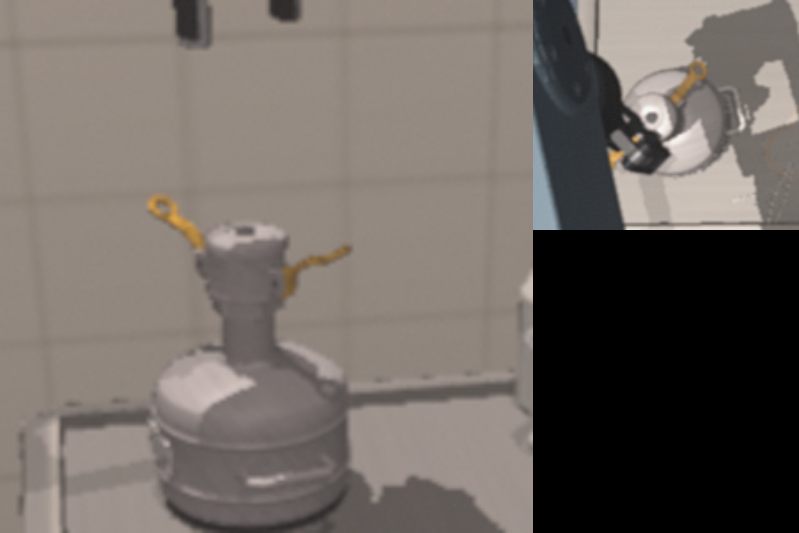

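Request:
play_rows --xyz '[[30,-1,0],[65,-2,0],[65,-2,20],[65,-2,50],[65,-2,80],[65,-2,95],[65,-2,107],[65,-2,119],[65,-2,131],[65,-2,143]]' --rot '[[0,0,0],[0,0,0],[0,0,0],[0,0,0],[0,0,0],[0,0,0],[0,0,0],[0,0,0],[0,0,0],[0,0,0]]' --grip '[0,0,0,0,0,0,0,0,0,0]'

```text
time_s: 11.65
eef_pos: [0.4353, 0.2942, 0.1987]
eef_rot: [-0.0, 0.383, 0.924, 0.001]
wrist_force: [-3.3, 3.7, 6.5]
opening: 0.002
grasp_force: 3.2
```

```bash
cat > look.py <<'E'
from h import *
import sys
c=grab('side');o=readout.get_obs();print(o['time_s'],o['wrist_force'],o['eef_pos'])
P=pts(c);q=P[near(P,.481,.25,.026,.198,.215)];print('top z',np.median(q[:,2]).round(4),len(q))
hsv=cv2.cvtColor(c['color'],cv2.COLOR_RGB2HSV);w=near(P,.481,.25,.12,.11,.26)&(hsv[...,1]>120)&(abs(hsv[...,0].astype(int)-20)<10)
q=P[w];rr=(q[:,:2]-[.481,.2497])@[-.714,.70];
for nm,g in(('+',rr>0),('-',rr<0)):
    if g.any():
        a=q[g];r=abs(rr[g]);i=np.argsort(r+abs(a[:,2]-.176));print(nm,len(a),'r',r.min().round(4),r.max().round(4),'z',a[:,2].min().round(4),a[:,2].max().round(4))
t=grab('top');s=c['color'][60:220,120:280,::-1];tt=t['color'][150:280,110:260,::-1]
cv2.imwrite(sys.argv[1],np.hstack([cv2.resize(s,(533,533),interpolation=2),cv2.copyMakeBorder(cv2.resize(tt,(266,230)),0,303,0,0,0)]))
plan([.481,.2497,.25],45.5)
E
python3 look.py pics/m4.png
```

```text
11.7 [-1.81461885  3.33556746  3.05841189] [0.4345019  0.29381177 0.19696735]
top z 0.2032 135
+ 32 r 0.0454 0.0936 z 0.1692 0.1815
- 44 r 0.0316 0.0831 z 0.1713 0.2112
shift [-63.7   1.8 -52.6] rot [-0.    -0.001 -0.01 ] t 11.75 op -0.0015006312393225651 f [-1.1  0.1  2. ]
```

View pics/m4.png

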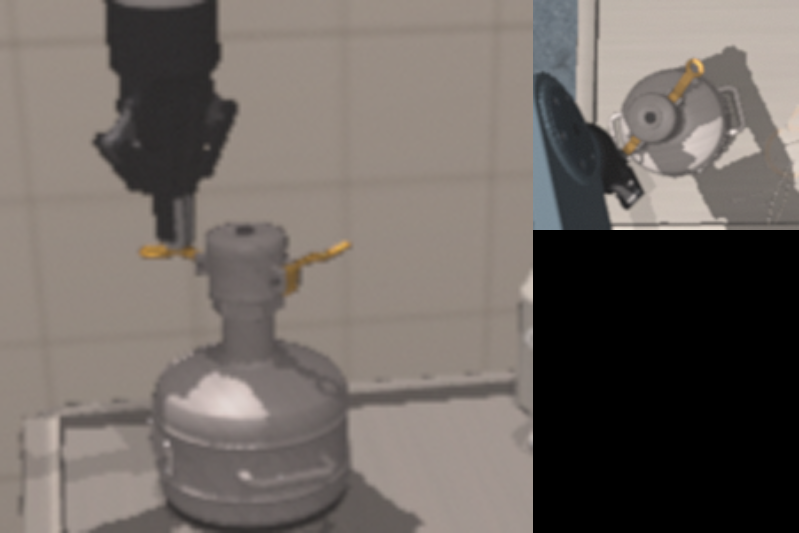

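Request:
play_rows --xyz '[[4,0,4],[8,0,8],[9,0,13],[8,0,18],[6,0,23],[3,0,27],[0,0,30],[-3,0,32],[-5,0,32],[-6,0,32]]' --rot '[[0,0,0],[0,0,0],[0,0,0],[0,0,0],[0,0,0],[0,0,0],[0,0,0],[0,0,0],[0,0,0],[0,0,0]]' --grip '[0,0,0,0,0,0,0,0,0,0]'

```text
time_s: 13.0
eef_pos: [0.4378, 0.2898, 0.1654]
eef_rot: [-0.002, 0.383, 0.924, 0.0]
wrist_force: [-6.1, 10.3, -0.0]
opening: -0.002
grasp_force: 5.6
```

```bash
python3 look.py pics/m5.png
```

```text
13.05 [-4.81595148  8.77161735  0.25937193] [0.43773058 0.28987072 0.16537724]
top z 0.2034 145
+ 35 r 0.0355 0.0499 z 0.1234 0.1646
- 41 r 0.0331 0.0833 z 0.1705 0.213
shift [-58.7   2.2 -84.9] rot [-0.001 -0.004 -0.01 ] t 13.1 op -0.001572260157941832 f [-5.3  9.  -0.8]
```

View pics/m5.png

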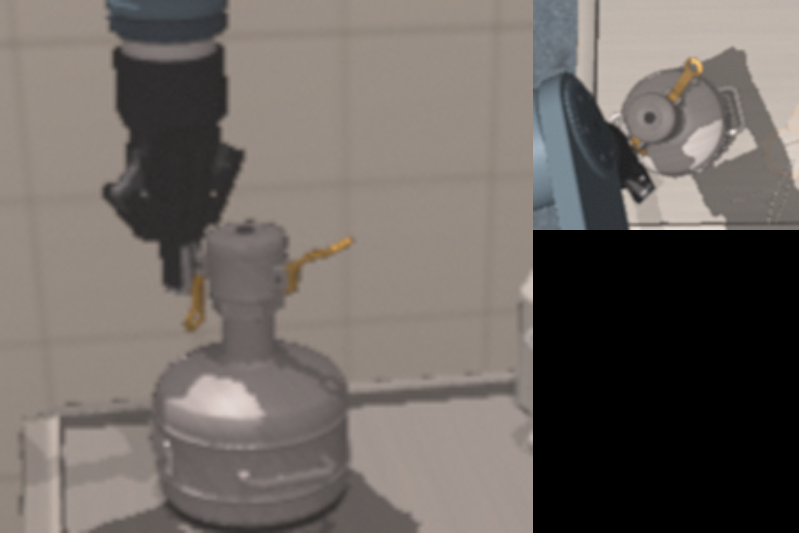

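Request:
play_rows --xyz '[[-1,0,0],[-2,0,0],[-3,0,0],[-4,0,0],[-4,0,0],[-5,0,0],[-5,0,0],[-5,0,0],[-5,0,0],[-5,0,0]]' --rot '[[0,0,0],[0,0,0],[0,0,0],[0,0,0],[0,0,0],[0,0,0],[0,0,0],[0,0,0],[0,0,0],[0,0,0]]' --grip '[0,0,0,0,0,0,0,0,0,0]'

```text
time_s: 14.35
eef_pos: [0.4382, 0.2886, 0.1642]
eef_rot: [-0.006, 0.383, 0.924, 0.001]
wrist_force: [-12.6, 18.6, -2.8]
opening: 0.002
grasp_force: 11.1
```

```bash
python3 look.py pics/m6.png
```

```text
14.4 [-10.77225116  18.89857844  -2.24796318] [0.43822231 0.28860952 0.16421179]
top z 0.2039 164
+ 49 r 0.0369 0.0488 z 0.1215 0.1626
- 42 r 0.0323 0.08 z 0.1736 0.2182
shift [-56.8   2.5 -86.4] rot [-0.003 -0.011 -0.009] t 14.45 op 0.0024473093673374954 f [-12.   18.5  -2.3]
```

Request:
play_rows --xyz '[[-2,0,0],[-4,0,0],[-6,0,0],[-8,0,0],[-8,0,0],[-8,0,0],[-8,0,0],[-8,0,0],[-8,0,0],[-8,0,0]]' --rot '[[0,0,0],[0,0,0],[0,0,0],[0,0,0],[0,0,0],[0,0,0],[0,0,0],[0,0,0],[0,0,0],[0,0,0]]' --grip '[0,0,0,0,0,0,0,0,0,0]'

```text
time_s: 15.7
eef_pos: [0.4392, 0.2876, 0.1636]
eef_rot: [-0.011, 0.382, 0.924, 0.003]
wrist_force: [-27.9, 39.5, 2.3]
opening: -0.001
grasp_force: 23.5
```

Request:
play_rows --xyz '[[5,0,0],[15,0,0],[25,0,0],[35,0,-10],[35,0,-50],[35,0,-90],[35,0,-120],[10,0,-120],[-30,0,-120],[-50,0,-120]]' --rot '[[0,0,0],[0,0,0],[0,0,0],[0,0,0],[0,0,0],[0,0,0],[0,0,0],[0,0,0],[0,0,0],[0,0,0]]' --grip '[0,0,0,0,0,0,0,0,0,0]'

```text
time_s: 16.95
eef_pos: [0.4852, 0.2429, 0.2872]
eef_rot: [0.001, 0.384, 0.923, 0.0]
wrist_force: [0.6, 0.2, 0.9]
opening: 0.0
grasp_force: 0.0
```

```bash
cat >> look.py <<'E'
g=rr>0;a=np.c_[rr,q[:,2]][g]
for b in np.arange(.118,.18,.006):
    k=(a[:,1]>=b)&(a[:,1]<b+.006)
    if k.any(): print(b.round(3),k.sum(),np.percentile(a[k,0],[5,50,95]).round(4))
E
python3 look.py pics/m7.png
```

```text
17.0 [ 1.20188136 -1.80204528  0.39250361] [0.48627337 0.24174331 0.28691652]
top z 0.2024 157
+ 34 r 0.0401 0.0566 z 0.124 0.163
- 39 r 0.0296 0.0835 z 0.171 0.2104
shift [ 7.7  1.9 36.6] rot [ 0.     0.001 -0.013] t 17.05 op -0.0008603648627928696 f [-0.4  0.1  0.5]
0.118 1 [0.0548 0.0548 0.0548]
0.124 6 [0.048  0.0509 0.0559]
0.13 4 [0.047  0.0474 0.0481]
0.136 7 [0.0447 0.0481 0.0508]
0.142 4 [0.0435 0.0452 0.0469]
0.148 4 [0.0437 0.0463 0.0464]
0.154 5 [0.042  0.0436 0.0472]
0.16 3 [0.0402 0.041  0.0444]
```

View pics/m7.png

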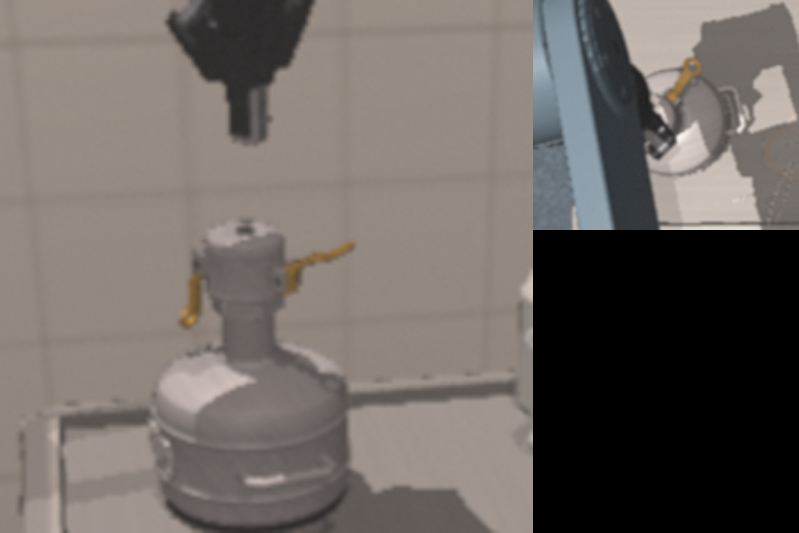

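Request:
play_rows --xyz '[[-25,1,0],[-54,2,0],[-54,2,5],[-54,2,25],[-54,2,40],[-54,2,52],[-54,2,64],[-54,2,75],[-54,2,84],[-54,2,88]]' --rot '[[0,0,0],[0,0,0],[0,0,0],[0,0,0],[0,0,0],[0,0,0],[0,0,0],[0,0,0],[0,0,0],[0,0,0]]' --grip '[0,0,0,0,0,0,0,0,0,0]'

```text
time_s: 18.3
eef_pos: [0.5252, 0.207, 0.1991]
eef_rot: [0.002, 0.384, 0.924, 0.001]
wrist_force: [3.3, -2.9, 5.6]
opening: -0.003
grasp_force: 2.7
```

```bash
python3 look.py pics/m8.png
```

```text
18.35 [ 3.52053367 -2.94120183  4.77456927] [0.52490503 0.20700111 0.19867786]
top z 0.2028 160
+ 42 r 0.0402 0.0561 z 0.1249 0.1637
- 36 r 0.0317 0.0905 z 0.1716 0.183
shift [ 60.9  -0.8 -51.3] rot [ 0.002  0.002 -0.011] t 18.4 op -0.002692848862155325 f [ 1.1 -1.4  2.8]
0.124 6 [0.0492 0.0542 0.0559]
0.13 6 [0.0501 0.0509 0.0527]
0.136 9 [0.0442 0.0469 0.0523]
0.142 7 [0.0445 0.0463 0.0491]
0.148 6 [0.0429 0.0453 0.0474]
0.154 4 [0.0405 0.043  0.0468]
0.16 4 [0.0412 0.0431 0.0438]
```

Request:
play_rows --xyz '[[-5,-1,4],[-10,-1,8],[-11,-1,13],[-10,-1,18],[-8,-1,23],[-5,-1,27],[-2,-1,30],[1,-1,33],[4,-1,33],[6,-1,33]]' --rot '[[0,0,0],[0,0,0],[0,0,0],[0,0,0],[0,0,0],[0,0,0],[0,0,0],[0,0,0],[0,0,0],[0,0,0]]' --grip '[0,0,0,0,0,0,0,0,0,0]'

```text
time_s: 19.65
eef_pos: [0.5193, 0.2097, 0.1646]
eef_rot: [0.001, 0.383, 0.924, -0.001]
wrist_force: [10.5, -9.4, -6.7]
opening: 0.001
grasp_force: 6.8
```

Request:
play_rows --xyz '[[2,0,0],[4,0,0],[6,0,0],[8,0,0],[10,0,0],[11,0,0],[12,0,0],[12,0,0],[12,0,0],[12,0,0]]' --rot '[[0,0,0],[0,0,0],[0,0,0],[0,0,0],[0,0,0],[0,0,0],[0,0,0],[0,0,0],[0,0,0],[0,0,0]]' --grip '[0,0,0,0,0,0,0,0,0,0]'

```text
time_s: 20.9
eef_pos: [0.5179, 0.211, 0.1648]
eef_rot: [0.01, 0.385, 0.923, -0.003]
wrist_force: [33.1, -33.5, -21.2]
opening: 0.0
grasp_force: 23.2
```

Request:
play_rows --xyz '[[-5,0,0],[-15,0,0],[-30,0,0],[-45,0,0],[-45,0,-30],[-45,0,-80],[-45,0,-130],[-45,0,-180],[-45,0,-200],[-45,0,-200]]' --rot '[[0,0,0],[0,0,0],[0,0,0],[0,0,0],[0,0,0],[0,0,0],[0,0,0],[0,0,0],[0,0,0],[0,0,0]]' --grip '[0,0,0,0,0,0,0,0,0,0]'

```text
time_s: 22.15
eef_pos: [0.5426, 0.1879, 0.3674]
eef_rot: [0.002, 0.383, 0.924, 0.001]
wrist_force: [0.2, 0.1, 0.3]
opening: 0.005
grasp_force: 0.0
```

```bash
cat >> look.py <<'E'
print('minus');g=rr<0;a=np.c_[-rr,q[:,2]][g]
for b in np.arange(.112,.18,.006):
    k=(a[:,1]>=b)&(a[:,1]<b+.006)
    if k.any(): print(b.round(3),k.sum(),np.percentile(a[k,0],[5,50,95]).round(4))
E
python3 look.py pics/m9.png
```

```text
22.2 [-0.17483615 -0.28169896 -0.91722545] [0.54188873 0.18782541 0.3652909 ]
top z 0.2026 156
+ 43 r 0.041 0.0573 z 0.1242 0.1639
- 67 r 0.0316 0.052 z 0.1242 0.1831
shift [ 86.4   1.2 114.1] rot [-0.001 -0.001 -0.01 ] t 22.25 op -0.0017309895059551392 f [-0.3 -0.1 -0.3]
0.124 5 [0.049  0.0528 0.0565]
0.13 8 [0.0457 0.0477 0.0501]
0.136 7 [0.0442 0.0456 0.0497]
0.142 7 [0.0441 0.0459 0.0487]
0.148 7 [0.0416 0.0448 0.0481]
0.154 6 [0.0425 0.0443 0.0466]
0.16 3 [0.0411 0.0425 0.0427]
minus
0.124 5 [0.0478 0.0519 0.052 ]
0.13 6 [0.047  0.0479 0.0509]
0.136 5 [0.0439 0.0466 0.047 ]
0.142 7 [0.0437 0.0455 0.0474]
0.148 8 [0.0407 0.0438 0.0467]
0.154 6 [0.0407 0.0439 0.0461]
0.16 11 [0.0365 0.0418 0.0438]
0.166 7 [0.0344 0.0378 0.0404]
0.172 3 [0.0375 0.0379 0.0391]
0.178 9 [0.0322 0.0354 0.0384]
```

View pics/m9.png

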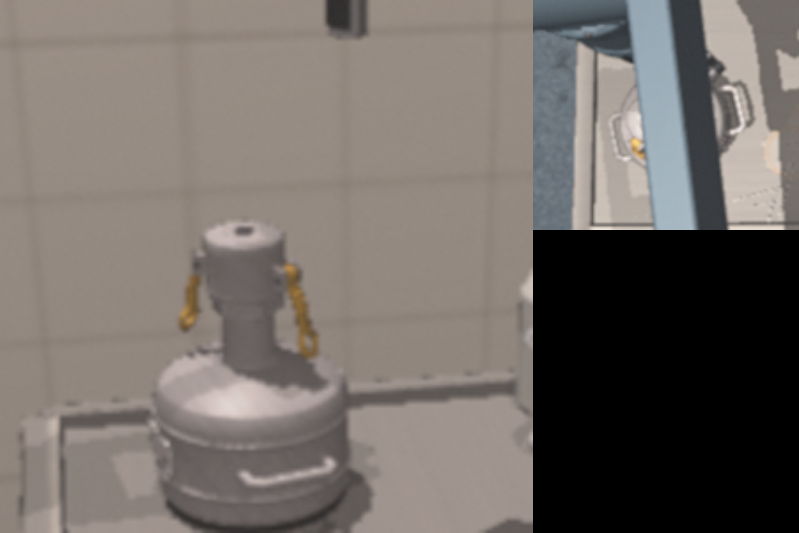

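Both arms hang symmetrically, about 73° below level: the left ring is at (185,322) and the right at (308,342). The cap is home and the robot is clear.

```bash
python3 -c "
from bench import ctrl
print(ctrl.hand_in())"
```

```text
the job is handed in; nothing more can be done
None
```

I put the cap fully home on the neck with both cam arms raised, then swung each arm down to its stop in turn. I handed the job in at about 22 s with the robot clear; hand-in returned no verdict, so the result is checked only by my own camera and force readings.

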